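# Clear the tripped hot plate and hold its recessed reset down

## Robot

A 6-joint arm with a two-finger parallel gripper is mounted at the origin on the work surface. World frame = base frame: x ahead of the robot, y to its left, z up, the work surface at z = 0. Lengths are in m, angles in rad, forces in N, time in s.
With the tool pointing down it reaches from about 0.3 to 0.85 m from the base axis. Payload 5.4 kg.
Tool frame: the origin (TCP) lies at the very end of the fingers, on their centre line; the grasp point (between the pads) lies 19 mm behind it; x points along the fingers, z is the direction in which the jaws open and shut, and the axes are right-handed (so a half turn about x gives the same grasp; the last joint's range is limited). The gripper opens to 85 mm and grips with 20 to 120 N. Pads are 22 mm wide; open, the fingers measure 114 mm over their backs; the gripper's body (76 mm by 85 mm) begins 54 mm behind the grasp point. The pads swing forward as they close: fully open they stand 13 mm farther back than shut.
Start: joints at [1.106, 0.158, 1.597, -0, 1.386, -0.21], TCP at [0.145, 0.556, 0.231] pointing down, gripper open.
Joint ranges: [-2.91, 2.91], [-0.94, 2.29], [0.18, 2.7], [-1.29, 4.43], [0.17, 2.64], [-3, 3]. Speed limits (rad/s): [2.57, 2.57, 3.14, 3.14, 3.14, 3.14].

## Interface

Orientations are given as a rotation vector (axis times angle).
In Python, from station import manip gives the robot as it stands.
- The arm moves only by the tool arm_command, never from a script. Its argument "moves" is a list that holds one entry, the list of rows, each a list of 4 numbers: the shift along the world's x, y, z in mm, then the turn about the world's z in degrees. In form: [[[x, y, z, yaw], ...]]. A call has 1 to 5 rows; each row is the pose to reach, as a shift and turn from the pose commanded when the call began; what a row does not reach only later rows make up. A row lasts 1/10 s, in which the tool goes at most 50 mm and 8.59 degrees, less where a joint would pass 70% of its speed; a pose out of reach is approached as far as the arm can. A call with a gripper value outside its range is refused whole. "grip" is the opening, from 0 (shut) to 1 (fully open), set as the call begins (left out, the last holds). The fingers move at their own pace and stop on an object; "squeeze" is the grip in N (left out, the last holds). Time passes only in rows, so rows that repeat a pose let the fingers close. It gives the time, the measured TCP pose, the force and the opening at its end, in the units of the state.
- manip.get_state(): the state, without advancing time (a new reading comes with each control period).
- manip.read_camera(name): name is "side" or "top" or "wrist"; returns a dict with "color" (420x560x3 uint8, red, green, blue), "range_z" (420x560 float32, m along the optical axis (not along the pixel's ray), 0 where there is no reading), "intrinsics" (3x3 intrinsics, pixels), "T" (4x4, takes a point from camera to world coordinates); the wrist camera has in their place "T_tool_cam" (4x4, takes a point from camera to tool coordinates, whose origin is the TCP and whose axes are the tool frame's). Camera axes: x right, y up, looking along -z (the intrinsics and any distortion apply to the point x, -y, -z); pixel columns grow to the right and rows downward; lengths in m; the calibration is good to about 2 mm. A picture is of the moment at which its call begins: read the wrist's pose just before it.
- manip.close_job(): hands the job in, once; it reports no verdict.
The state is a dict: "time_s": time; "q": joint angles; "joint_velocities": joint speeds; "tau": joint torques, N m; "eef_pos": TCP position; "orientation": TCP orientation; "ft_force": force on the tool from outside, world axes, zero at the start; "moment": the same for the moment, N m; "grip_width": opening from 0.0 (shut) to 1.0 (fully open).
Only numpy, scipy, OpenCV 4.12 (cv2) and the standard library are available. Lean on these libraries where they do the work, as an engineer would, in place of code of your own. Each camera call takes 0.05 s, during which the arm holds its last target.

## Task

The over-temperature cut-out has tripped on the half of the twin hot plate where the lidded saucepan stands: slide the pan sideways, upright and never lifted off the hot plate, until its base is wholly inside the other marked ring. Then take the slim straight-handled screwdriver from its rack, put its blade down the small hole in front of the place you have just cleared, press the recessed reset button all the way down with it and keep it there: finish still gripping the screwdriver and holding the button down. Leave the other place's reset alone and everything else on the bench where it is.

Things in the scene. Friction and masses are not known exactly. Their poses are not given: they have to be found in the camera images.
- hotplate: Twin hot plate, a fixed low steel appliance 300 mm deep (x) by 400 mm wide (y); origin at the centre of its underside on the bench, x pointing away from its knob side, z up. Its whole top (black glass at the rear, bare aluminium control strip 92 mm deep along the knob side) is one level surface 75 mm above the bench. Two black knobs stick out 18 mm from its front face, below the top.
- tripped_place: The half of the hot plate on which the pan stands at the start (left or right half, it varies). Axes as the hot plate's; origin on the bench under the middle of this half (95 mm to one side of the hot plate's origin). The two halves look alike.
- tripped_place_ring (a point): Centre of the thin pale ring (outer radius 81 mm, only printed, flush) on the glass where the pan stands at the start; 75 mm above the bench.
- tripped_place_hole (a point): Centre of the mouth of the reset hole of that half, in the aluminium strip in front of its ring, 149 mm from the ring's centre; level with the top, 75 mm above the bench. Round vertical hole 14 mm wide, 30 mm deep, with a 1.5 mm chamfer. The flat top of a grey plunger 11 mm wide is 18 mm below the mouth.
- reset_tripped (a joint): Travel of the reset plunger in that hole: 0 at rest, 0.006 m fully down. A spring pushes back with about 2 N at first and 6 N fully down; then it meets a hard stop (its top is then 24 mm below the mouth). It springs up when let go.
- clear_place: The other, empty half of the hot plate, 190 mm from the first sideways (along the hot plate's y). Origin and axes likewise.
- clear_place_ring (a point): Centre of the printed ring (outer radius 81 mm) on the empty half, to which the pan must be slid.
- clear_place_hole (a point): Centre of the mouth of the other half's reset hole, same form. Not to be used.
- reset_clear (a joint): Travel of the other half's reset plunger: 0 at rest, 0.006 m fully down. Leave it alone.
- pan: Steel saucepan with its lid clipped on (one solid piece), 0.45 to 0.7 kg: round, radius 58 mm, 72 mm high, domed lid (radius 61 mm) with a round black knob 30 mm wide whose top is 105 mm above the pan's underside. Origin at the centre of its underside (75 mm above the bench while it stands on the hot plate). One long straight black handle points along the pan's own -x, from 65 to 187 mm from its centre.
- pan_handle (a point): Middle of the handle, 125 mm from the pan's centre along its -x and 55 mm above its underside. The handle is level, 18 mm wide and 14 mm tall, sides upright.
- rack: Fixed sheet-metal driver rack: level top plate 180 mm (its x) by 80 mm (its y), top 100 mm above the bench, 8 mm thick, on two end cheeks. Three round 10 mm holes in a row along its x, at -55, 0 and +55 mm. Origin at the centre of its underside. One tool hangs in each hole, its shoulder resting on the plate.
- slim_driver: The slim screwdriver, in any one of the three holes: straight round black handle 18 mm wide and 80 mm tall standing above the plate, with two narrow grey bands; round steel blade 6 mm wide and 75 mm long below. Origin on its axis at the shoulder, where blade and handle meet (100 mm above the bench in the rack); z along its axis towards the handle's end. It weighs 50 g and is loose in its hole: lift it straight up.
- slim_driver_tip (a point): The flat end of the slim screwdriver's blade, 75 mm from its shoulder.
- fat_driver: Bystander: screwdriver with a thick, bulging handle 32 mm wide and 90 mm tall, in another hole of the rack. Origin at its shoulder.
- t_key: Bystander: key with a T handle in the remaining hole of the rack: a cross bar 80 mm long and 16 mm thick, about across the row, its top 72 mm above the plate. Origin at its shoulder.
- spray_can: Bystander: aerosol can, radius 30 mm, 190 mm tall, left of the hot plate towards the back. Origin at the centre of its underside.
- grease_jar: Bystander: squat jar with a white cap, radius 33 mm, 75 mm tall, beyond the rack. Origin at the centre of its underside.
- scrub_brush: Bystander: double-ended small brush, 180 mm long, lying on the robot's side of the hot plate, to the left. Origin at the middle of its underside.
- pin_punch: Bystander: steel pin punch, 130 mm long and 12 mm thick, lying along the left side of the hot plate. Origin on its underside near its middle.
- parts_tray: Bystander: open aluminium tray with one divider, 130 by 100 mm, 30 mm high, left of the hot plate. Origin at the centre of its underside.
- bushing: Bystander: small stepped steel bushing, 24 mm wide and 24 mm high, lying in the parts tray. Origin at the centre of its underside.

How it is judged:
By the outcome, as a careful person would: the job done as asked, in the order asked, and still so for the second after the job is handed in, while the arm keeps its last pose, push and grip.
It also fails if it takes over 56 s, if anything falls off the work surface, if the arm or the gripper's body presses on something with over 40 N, if the wrist force passes 120 N, or if a joint passes its speed limit or range.

## Working session

There is one attempt and no reset: what is moved stays moved. The work goes in short steps, Python scripts to look and compute and a tool call to move; the robot and the scene stay as the last step left them, time stands still between calls to the robot, and variables do not carry over. Pictures are saved under pics/ and viewed, and the job is handed in when it is done.

Besides the shell and the picture viewer there is one more tool, called after "Call:" in YAML: its name, and indented under it one key for each argument. arm_command: Moves the arm, as the interface text tells. Its arguments: {"type":"object","properties":{"moves":{"type":"array","items":{"type":"array","items":{"type":"array","items":{"type":"number"}}}},"grip":{"type":"number"},"squeeze":{"type":"number"}},"required":["moves"]}

```bash
mkdir -p pics; ls; cat > h.py <<'E'
import numpy as np, cv2
from station import manip
from scipy.spatial.transform import Rotation as R
def cam(n):
    s=manip.get_state(); c=manip.read_camera(n)
    if 'T' not in c:
        T=np.eye(4);T[:3,:3]=R.from_rotvec(s['orientation']).as_matrix();T[:3,3]=s['eef_pos'];c['T']=T@c['T_tool_cam']
    return c
def save(c,f): cv2.imwrite('pics/'+f,c['color'][:,:,::-1])
def ray(c,u,v):
    K=c['intrinsics'];d=np.array([(u-K[0,2])/K[0,0],-(v-K[1,2])/K[1,1],-1.]);T=c['T'];return T[:3,3],T[:3,:3]@d
def onz(c,u,v,z):
    o,d=ray(c,u,v);return o+d*(z-o[2])/d[2]
def cloud(c):
    K=c['intrinsics'];h,w=c['range_z'].shape;u,v=np.meshgrid(np.arange(w),np.arange(h));z=c['range_z']
    P=np.stack([(u-K[0,2])/K[0,0]*z,-(v-K[1,2])/K[1,1]*z,-z],-1);T=c['T'];return P@T[:3,:3].T+T[:3,3]
E
python3 - <<'E'
from h import *
s=manip.get_state();print({k:np.round(v,3) for k,v in s.items()})
for n in ['top','side','wrist']:
    c=cam(n);save(c,n+'0.png');print(n,c.keys(),c['intrinsics'],np.round(c['T'],3))
    np.save('pics/'+n+'0.npy',c,allow_pickle=True)
E
```

```text
pics
{'time_s': np.float64(0.0), 'q': array([ 1.106,  0.159,  1.598, -0.   ,  1.386, -0.21 ]), 'joint_velocities': array([ 0.001, -0.001,  0.001,  0.001,  0.001,  0.001]), 'tau': array([ 2.0000e-03, -3.9599e+01, -3.3144e+01,  0.0000e+00,  8.0000e-03,
        0.0000e+00]), 'eef_pos': array([0.145, 0.556, 0.23 ]), 'orientation': array([-1.02 ,  1.321,  1.019]), 'ft_force': array([0.32 , 0.458, 0.434]), 'moment': array([-0.002,  0.047, -0.053]), 'grip_width': np.float64(1.002)}
top dict_keys(['color', 'range_z', 'intrinsics', 'T']) [[415.24227389   0.         272.6041029 ]
 [  0.         415.24227389 210.87960261]
 [  0.           0.           1.        ]] [[-0.005  0.997 -0.075  0.469]
 [-1.    -0.003  0.015  0.051]
 [ 0.014  0.075  0.997  1.086]
 [ 0.     0.     0.     1.   ]]
side dict_keys(['color', 'range_z', 'intrinsics', 'T']) [[417.97488586   0.         276.5162574 ]
 [  0.         417.97488586 210.18935673]
 [  0.           0.           1.        ]] [[ 0.953  0.172 -0.248  0.254]
 [-0.301  0.511 -0.805 -0.768]
 [-0.012  0.842  0.539  0.657]
 [ 0.     0.     0.     1.   ]]
wrist dict_keys(['color', 'range_z', 'intrinsics', 'T_tool_cam', 'T']) [[313.75898033   0.         283.40297235]
 [  0.         313.75898033 211.90016937]
 [  0.           0.           1.        ]] [[ 0.252 -0.925 -0.283  0.073]
 [ 0.968  0.24   0.076  0.576]
 [-0.003 -0.293  0.956  0.375]
 [ 0.     0.     0.     1.   ]]
```

View pics/top0.png

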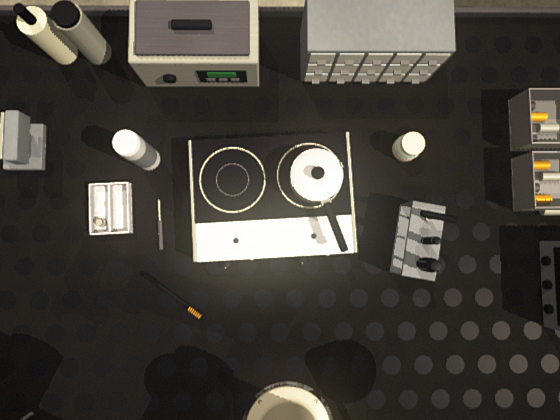

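View pics/side0.png

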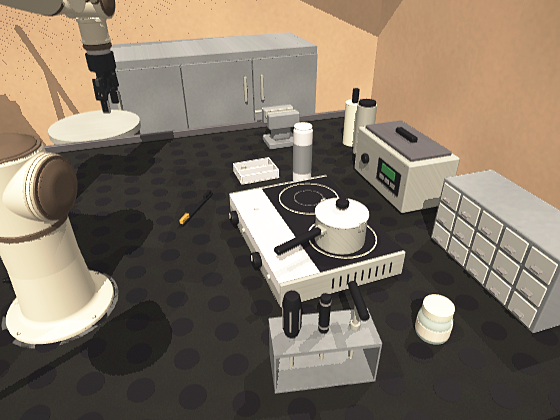

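View pics/wrist0.png

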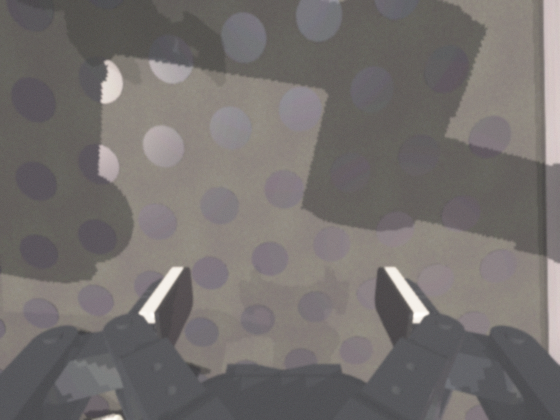

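The pan stands on the right half (top view, knob about (317,173)). The slim driver is the middle tool in the rack (430,240). The empty ring is at (232,180). Next I'll measure these.

```bash
python3 - <<'E'
from h import *
for n in ['top','side']:
    c=np.load(f'pics/{n}0.npy',allow_pickle=True).item();P=cloud(c)
    pts={'top':dict(knob=(317,173),hEnd=(344,246),hMid=(335,226),holeL=(236,240),holeR=(313,237),slim=(430,240),fat=(427,264),tk=(432,214),glass=(232,180),strip=(270,240),rackA=(405,203),plate=(412,240)),
     'side':dict(knob=(343,203),hMid=(297,240),slim=(325,297),fat=(291,297),tk=(356,290),plate=(308,328),ring=(309,198))}[n]
    for k,(u,v) in pts.items(): print(n,k,np.round(P[v,u],3))
    cv2.imwrite(f'pics/{n}z.png',cv2.resize(c['color'][120:290,170:470,::-1] if n=='top' else c['color'][170:400,220:420,::-1],None,fx=2.6,fy=2.6,interpolation=cv2.INTER_CUBIC))
E
```

```text
top knob [ 0.621 -0.06   0.182]
top hEnd [ 0.46  -0.125  0.137]
top hMid [ 0.506 -0.105  0.136]
top holeL [0.475 0.127 0.056]
top holeR [ 0.482 -0.063  0.057]
top slim [ 0.473 -0.312  0.165]
top fat [ 0.42  -0.299  0.177]
top tk [ 0.53  -0.315  0.174]
top glass [0.621 0.136 0.079]
top strip [0.475 0.043 0.077]
top rackA [ 0.566 -0.298  0.047]
top plate [ 0.473 -0.294  0.102]
side knob [ 0.62  -0.072  0.179]
side hMid [ 0.5   -0.112  0.135]
side slim [ 0.47  -0.324  0.179]
side fat [ 0.414 -0.317  0.189]
side tk [ 0.529 -0.317  0.17 ]
side plate [ 0.448 -0.311  0.101]
side ring [0.624 0.133 0.075]
```

View pics/topz.png

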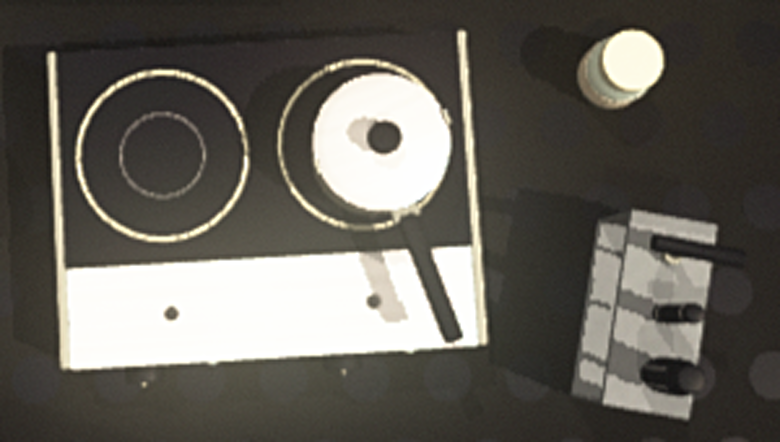

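View pics/sidez.png

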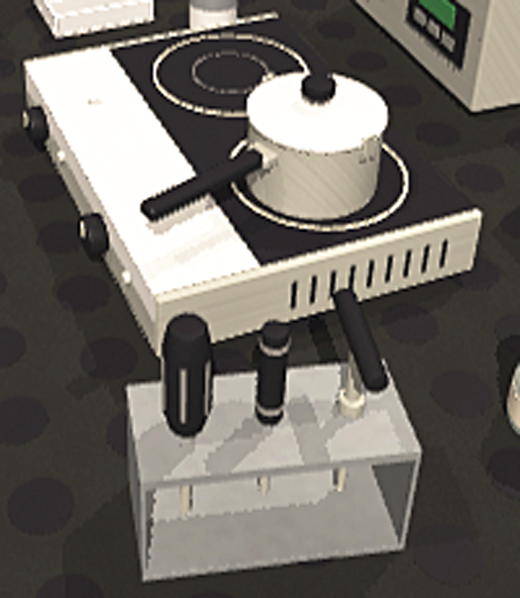

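```bash
python3 - <<'E'
from h import *
c=np.load('pics/top0.npy',allow_pickle=True).item();g=cv2.cvtColor(c['color'],cv2.COLOR_RGB2GRAY);P=cloud(c)
def dark(cx,cy,r,z,th=110):
    w=255-g[cy-r:cy+r+1,cx-r:cx+r+1].astype(float); w=np.clip(w-(255-th),0,None); v,u=np.mgrid[cy-r:cy+r+1,cx-r:cx+r+1]
    u0,v0=(u*w).sum()/w.sum(),(v*w).sum()/w.sum();return (round(u0,2),round(v0,2)),np.round(onz(c,u0,v0,z),4)
print('holeL',dark(236,240,5,.075,200));print('holeR',dark(313,236,3,.075,200));print('knob',dark(317,173,8,.18,90))
# left ring: bright pixels in glass
m=(g>90).astype(np.uint8);sub=np.zeros_like(m);sub[140:217,194:272]=m[140:217,194:272]
v,u=np.nonzero(sub);k=(np.hypot(u-232,v-180)>26)&(np.hypot(u-232,v-180)<38)
Q=np.array([onz(c,a,b,.075)[:2] for a,b in zip(u[k],v[k])])
A=np.c_[2*Q,np.ones(len(Q))];s=np.linalg.lstsq(A,(Q**2).sum(1),rcond=None)[0];print('ringL',s[:2],np.sqrt(s[2]+s[:2]@s[:2]))
# handle from cloud
for n in ['top','side']:
    c=np.load(f'pics/{n}0.npy',allow_pickle=True).item();P=cloud(c);g=cv2.cvtColor(c['color'],cv2.COLOR_RGB2GRAY)
    k=(P[...,2]>.115)&(P[...,2]<.142)&(P[...,0]<.56)&(P[...,0]>.4)&(P[...,1]>-.17)&(P[...,1]<0)&(g<90)
    Q=P[k];(vx,vy,x0,y0)=cv2.fitLine(Q[:,:2].astype(np.float32),cv2.DIST_L2,0,.01,.01).ravel();print(n,'handle',k.sum(),Q.mean(0),np.degrees(np.arctan2(vy,vx)),Q.min(0),Q.max(0))
    k=(P[...,2]>.097)&(P[...,2]<.106)&(P[...,0]<.58)&(P[...,0]>.36)&(P[...,1]>-.40)&(P[...,1]<-.24);Q=P[k]
    print('plate',cv2.minAreaRect(Q[:,:2].astype(np.float32)*1000),np.median(Q[:,2]))
    k=(P[...,2]>.11)&(P[...,2]<.2)&(np.hypot(P[...,0]-.473,P[...,1]+.32)<.022);Q=P[k];print('slim',Q.mean(0),Q.min(0),Q.max(0))
E
```

```text
holeL ((np.float64(235.42), np.float64(240.23)), array([0.4744, 0.1271, 0.075 ]))
holeR ((np.float64(313.4), np.float64(235.48)), array([ 0.4851, -0.0625,  0.075 ]))
knob ((np.float64(317.24), np.float64(171.99)), array([ 0.6234, -0.0609,  0.18  ]))
ringL [0.6236213  0.13567818] 0.0794140214794877
top handle 344 [ 0.50640362 -0.10469107  0.13706491] 20.09252 [ 0.45066508 -0.12995188  0.12711983] [ 0.55888459 -0.07925088  0.14131964]
plate ((473.01129150390625, -322.02276611328125), (82.34961700439453, 179.9661102294922), 79.64729309082031) 0.10035273507577569
slim [ 0.47309248 -0.31744317  0.15747754] [ 0.46360946 -0.32967281  0.11166502] [ 0.48213447 -0.31214657  0.18383054]
side handle 427 [ 0.50150385 -0.1119472   0.13344476] 20.281977 [ 0.4451267  -0.13585398  0.12277232] [ 0.55961603 -0.08071249  0.13905128]
plate ((471.0044250488281, -322.95172119140625), (83.17015075683594, 180.3983612060547), 79.98809814453125) 0.09916420357920774
slim [ 0.46841877 -0.32772623  0.1498788 ] [ 0.46085704 -0.33284107  0.11013191] [ 0.47999516 -0.31455439  0.18136643]
```

```bash
python3 - <<'E'
from h import *
s=manip.get_state();M=R.from_rotvec(s['orientation']).as_matrix();print(np.round(M,3),'jaw yaw',np.degrees(np.arctan2(M[1,2],M[0,2])),s['eef_pos'])
E
```

```text
[[-0.001 -0.968  0.252]
 [-0.001  0.252  0.968]
 [-1.     0.    -0.001]] jaw yaw 75.40345300332983 [0.14473803 0.55601091 0.23053473]
```

Call:
arm_command:
  moves:
    - [[358, -663, 0, 35], [358, -663, 0, 35], [358, -663, 0, 35], [358, -663, 0, 35], [358, -663, 0, 35]]
  grip: 1

```text
time_s: 0.65
eef_pos: [0.2566, 0.3502, 0.2314]
orientation: [-1.47, 1.016, 1.47]
ft_force: [1.5, 0.4, 1.0]
grip_width: 0.997
```

Call:
arm_command:
  moves:
    - [[239, -443, 0, 0], [239, -443, 0, 0], [239, -443, 0, 0], [239, -443, 0, 0], [239, -443, 0, 0]]

```text
time_s: 1.15
eef_pos: [0.3756, 0.1296, 0.2317]
orientation: [-1.467, 1.019, 1.466]
ft_force: [1.1, 0.1, 0.3]
grip_width: 1.001
```

```bash
python3 -c "
from h import *
s=manip.get_state();print(s['eef_pos'],np.round(s['q'],3));M=R.from_rotvec(s['orientation']).as_matrix();print('jaw yaw',np.degrees(np.arctan2(M[1,2],M[0,2])))"
```

```text
[0.3755601  0.12961052 0.23167555] [ 0.026 -0.337  2.058  0.     1.42  -1.901]
jaw yaw 110.39617671374266
```

Call:
arm_command:
  moves:
    - [[120, -222, 0, 0], [120, -222, 0, 0], [120, -222, 0, 0], [120, -222, 0, 0], [120, -222, 0, 0]]

```text
time_s: 1.65
eef_pos: [0.4945, -0.0905, 0.2314]
orientation: [-1.466, 1.019, 1.466]
ft_force: [0.9, 0.8, 0.1]
grip_width: 0.999
```

```bash
python3 -c "
from h import *
c=cam('wrist');save(c,'w1.png');np.save('pics/w1.npy',c,allow_pickle=True)
s=manip.get_state();print(s['eef_pos'])
P=cloud(c);g=cv2.cvtColor(c['color'],cv2.COLOR_RGB2GRAY)
k=(P[...,2]>.115)&(P[...,2]<.142)&(P[...,0]<.56)&(P[...,0]>.4)&(P[...,1]>-.17)&(P[...,1]<0)&(g<90)
Q=P[k];(vx,vy,x0,y0)=cv2.fitLine(Q[:,:2].astype(np.float32),cv2.DIST_L2,0,.01,.01).ravel();print('handle',k.sum(),Q.mean(0),np.degrees(np.arctan2(vy,vx)),Q.min(0),Q.max(0))
"
```

```text
[ 0.49697112 -0.09682411  0.23103851]
handle 2984 [ 0.50227693 -0.10719793  0.13787898] 20.904802 [ 0.44781774 -0.13345375  0.12826827] [ 0.55995952 -0.07239544  0.14041689]
```

View pics/w1.png

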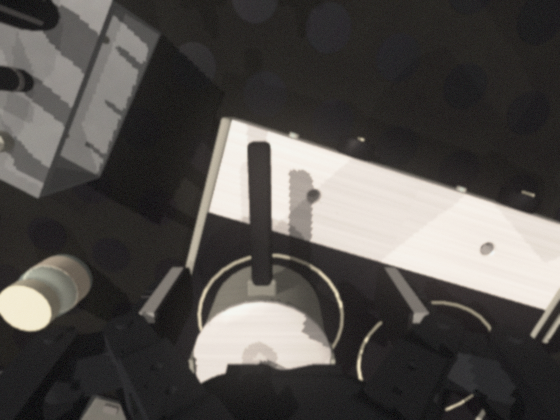

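Call:
arm_command:
  moves:
    - [[1, -1, -40, 0], [1, -1, -80, 0], [1, -1, -121, 0], [1, -1, -121, 0], [1, -1, -121, 0]]

```text
time_s: 2.2
eef_pos: [0.4948, -0.0892, 0.1109]
orientation: [-1.466, 1.019, 1.468]
ft_force: [1.0, -0.0, 1.1]
grip_width: 1.0
```

Call:
arm_command:
  moves:
    - [[0, 0, 0, 0], [0, 0, 0, 0], [0, 0, 0, 0], [0, 0, 0, 0], [0, 0, 0, 0]]
  grip: 0
  squeeze: 40

```text
time_s: 2.7
eef_pos: [0.496, -0.0903, 0.1118]
orientation: [-1.469, 1.02, 1.463]
ft_force: [2.2, -3.4, 3.2]
grip_width: 0.217
```

```bash
cat > look.py <<'E'
import sys
from h import *
n,f=sys.argv[1:3]
s=manip.get_state();print({k:np.round(v,3) for k,v in s.items() if k in('time_s','eef_pos','ft_force','grip_width')});M=R.from_rotvec(s['orientation']).as_matrix();print('jaw yaw',np.degrees(np.arctan2(M[1,2],M[0,2])),'tool x',np.round(M[:,0],3))
c=cam(n);save(c,f+'.png');np.save('pics/'+f+'.npy',c,allow_pickle=True)
E
python3 look.py top t2; python3 look.py side s2
```

```text
{'time_s': np.float64(2.7), 'eef_pos': array([ 0.496, -0.09 ,  0.112]), 'ft_force': array([ 2.155, -3.388,  3.249]), 'grip_width': np.float64(0.217)}
jaw yaw 110.36723339732205 tool x [ 0.003 -0.002 -1.   ]
{'time_s': np.float64(2.75), 'eef_pos': array([ 0.496, -0.09 ,  0.112]), 'ft_force': array([ 5.088, -2.035,  2.304]), 'grip_width': np.float64(0.213)}
jaw yaw 110.35345307020904 tool x [ 0.003 -0.002 -1.   ]
```

View pics/t2.png

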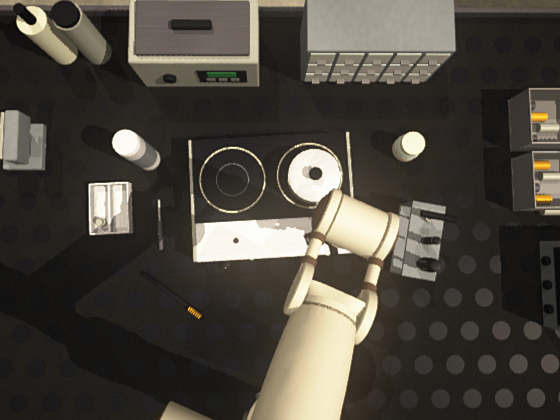

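View pics/s2.png

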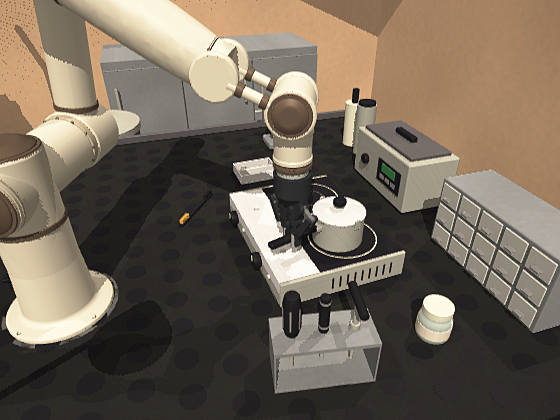

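```bash
cat > knob.py <<'E'
import sys
from h import *
c=np.load(f'pics/{sys.argv[1]}.npy',allow_pickle=True).item();g=cv2.cvtColor(c['color'],cv2.COLOR_RGB2GRAY)
cx,cy=int(sys.argv[2]),int(sys.argv[3]);r=8
v,u=np.mgrid[cy-r:cy+r+1,cx-r:cx+r+1];w=np.clip(90-g[cy-r:cy+r+1,cx-r:cx+r+1].astype(float),0,None);u0,v0=(u*w).sum()/w.sum(),(v*w).sum()/w.sum();print(u0,v0,onz(c,u0,v0,.18))
E
python3 knob.py t2 316 173; python3 knob.py s2 339 202; python3 knob.py side0 343 203;
```

```text
315.02474526928677 172.97933042212517 [ 0.62116713 -0.05594049  0.18      ]
339.38273350005437 200.05523540284875 [ 0.6165812  -0.05976693  0.18      ]
342.52597788610154 201.35310902389728 [ 0.62076039 -0.06695112  0.18      ]
```

Call:
arm_command:
  moves:
    - [[0, 6, 0, 0], [0, 16, 0, 0], [0, 28, 0, 0], [0, 40, 0, 0], [0, 50, 0, 0]]
  squeeze: 50

```text
time_s: 3.3
eef_pos: [0.4959, -0.0401, 0.1118]
orientation: [-1.469, 1.02, 1.464]
ft_force: [-0.9, -6.4, 5.6]
grip_width: 0.208
```

```bash
python3 look.py top t3; python3 look.py side s3
```

```text
{'time_s': np.float64(3.3), 'eef_pos': array([ 0.496, -0.04 ,  0.112]), 'ft_force': array([-0.861, -6.382,  5.558]), 'grip_width': np.float64(0.208)}
jaw yaw 110.37219211919928 tool x [ 0.002 -0.002 -1.   ]
{'time_s': np.float64(3.35), 'eef_pos': array([ 0.496, -0.039,  0.112]), 'ft_force': array([ 1.148, -1.008,  4.9  ]), 'grip_width': np.float64(0.205)}
jaw yaw 110.41343828541886 tool x [ 0.002 -0.001 -1.   ]
```

View pics/t3.png

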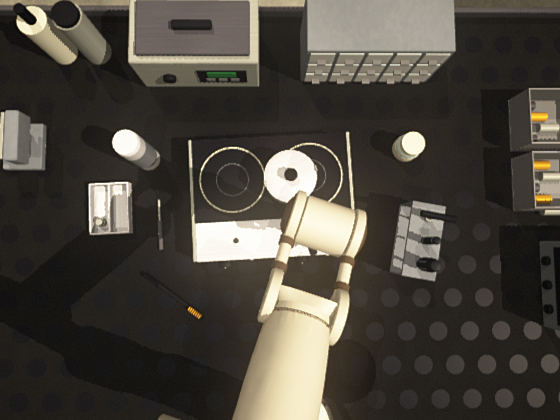

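View pics/s3.png

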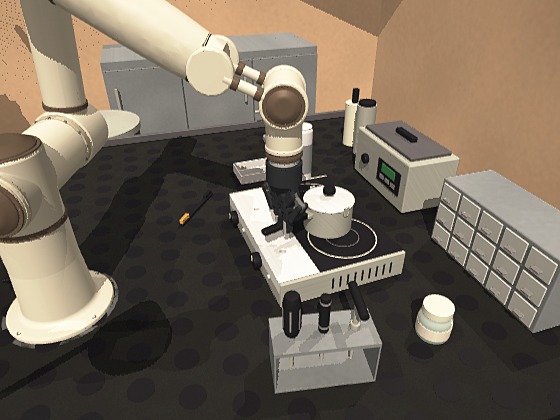

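```bash
python3 knob.py t3 290 174; python3 knob.py s3 329 189
```

```text
290.28556701030925 173.8639175257732 [ 0.61931372 -0.00127169  0.18      ]
328.963505775017 187.32873920217412 [ 6.17732832e-01 -2.97516232e-04  1.80000000e-01]
```

Call:
arm_command:
  moves:
    - [[0, 8, 0, 0], [1, 22, 0, 0], [2, 37, 0, 0], [3, 52, 0, 0], [3, 67, 0, 0]]

```text
time_s: 3.9
eef_pos: [0.4989, 0.0268, 0.1116]
orientation: [-1.468, 1.021, 1.463]
ft_force: [0.7, -7.3, 6.6]
grip_width: 0.208
```

Call:
arm_command:
  moves:
    - [[0, 15, 0, 0], [1, 30, 0, 0], [2, 45, 0, 0], [2, 58, 0, 0], [2, 67, 0, 0]]

```text
time_s: 4.4
eef_pos: [0.5007, 0.0942, 0.1116]
orientation: [-1.469, 1.02, 1.465]
ft_force: [0.4, -7.4, 7.7]
grip_width: 0.205
```

```bash
python3 look.py top t4; python3 look.py side s4
```

```text
{'time_s': np.float64(4.4), 'eef_pos': array([0.501, 0.094, 0.112]), 'ft_force': array([ 0.445, -7.427,  7.713]), 'grip_width': np.float64(0.205)}
jaw yaw 110.39210107630726 tool x [ 0.001 -0.002 -1.   ]
{'time_s': np.float64(4.45), 'eef_pos': array([0.501, 0.095, 0.112]), 'ft_force': array([ 0.715, -1.933,  5.832]), 'grip_width': np.float64(0.202)}
jaw yaw 110.42094025305435 tool x [ 0.002 -0.001 -1.   ]
```

View pics/t4.png

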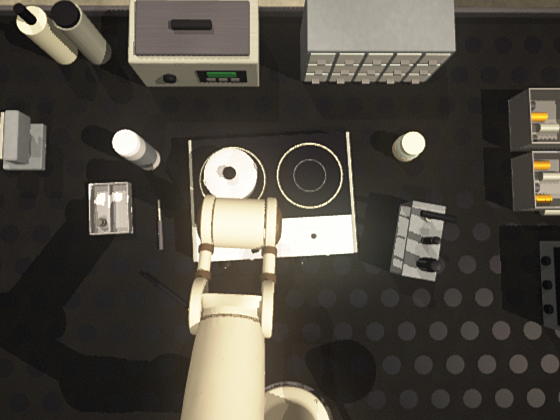

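View pics/s4.png

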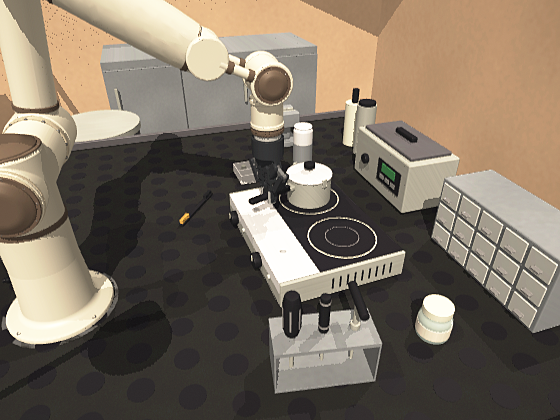

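```bash
python3 knob.py t4 229 172; python3 knob.py s4 310 166
python3 - <<'E'
from h import *
for n,cen,box,hole in [('t4',(309.5,175),(28,38),(314,236)),('s4',(342,238),(28,40),(283,251))]:
    c=np.load(f'pics/{n}.npy',allow_pickle=True).item();g=cv2.cvtColor(c['color'],cv2.COLOR_RGB2GRAY)
    v,u=np.mgrid[0:420,0:560]
    Q=np.array([onz(c,a,b,.075)[:2] for a,b in zip(u[g>100],v[g>100])])
    r=np.hypot(Q[:,0]-.633,Q[:,1]+.054);Q=Q[(r>.070)&(r<.087)&(Q[:,0]>.57)]
    for i in range(5):
        A=np.c_[2*Q,np.ones(len(Q))];s=np.linalg.lstsq(A,(Q**2).sum(1),rcond=None)[0];rr=np.sqrt(s[2]+s[:2]@s[:2]);Q=Q[abs(np.hypot(*(Q-s[:2]).T)-rr)<.004]
    print(n,'ringR',s[:2],rr,len(Q))
    cx,cy=hole;rw=5;p=g[cy-rw:cy+rw+1,cx-rw:cx+rw+1].astype(float);w=np.clip(200-p,0,None);vv,uu=np.mgrid[cy-rw:cy+rw+1,cx-rw:cx+rw+1]
    u0,v0=(uu*w).sum()/w.sum(),(vv*w).sum()/w.sum();print('holeR',u0,v0,onz(c,u0,v0,.075))
c=np.load('pics/side0.npy',allow_pickle=True).item();g=cv2.cvtColor(c['color'],cv2.COLOR_RGB2GRAY);v,u=np.mgrid[0:420,0:560]
Q=np.array([onz(c,a,b,.075)[:2] for a,b in zip(u[g>100],v[g>100])])
r=np.hypot(Q[:,0]-.623,Q[:,1]-.133);Q=Q[(r>.070)&(r<.087)&(Q[:,0]>.56)]
A=np.c_[2*Q,np.ones(len(Q))];s=np.linalg.lstsq(A,(Q**2).sum(1),rcond=None)[0];print('side ringL',s[:2],np.sqrt(s[2]+s[:2]@s[:2]))
E
```

```text
228.7025782688766 172.28453038674033 [0.62311725 0.13435767 0.18      ]
310.3115954367444 163.8503320279244 [0.62158517 0.12708321 0.18      ]
t4 ringR [ 0.63409193 -0.05420843] 0.07925998102958258 403
holeR 313.2133815551537 235.6365280289331 [ 0.48471244 -0.06207145  0.075     ]
s4 ringR [ 0.63271553 -0.05358312] 0.0793314518174387 288
holeR 280.0 251.0 [ 0.47779829 -0.06258155  0.075     ]
side ringL [0.62200779 0.13468874] 0.07978557123746942
```

Call:
arm_command:
  moves:
    - [[0, 0, 0, 0], [0, 0, 0, 0], [0, 0, 0, 0], [0, 0, 0, 0]]
  grip: 0.7

```text
time_s: 4.9
eef_pos: [0.4994, 0.0946, 0.1101]
orientation: [-1.465, 1.02, 1.468]
ft_force: [0.6, -0.3, 0.0]
grip_width: 0.698
```

Call:
arm_command:
  moves:
    - [[0, 0, 30, 0], [0, 0, 70, 0], [0, -20, 110, 0], [0, -65, 130, -5], [0, -110, 135, -10]]

```text
time_s: 5.4
eef_pos: [0.5014, -0.0166, 0.2492]
orientation: [-1.345, 1.116, 1.335]
ft_force: [1.8, -0.6, -0.6]
grip_width: 0.699
```

```bash
python3 look.py top t5; python3 knob.py t5 229 172;python3 look.py wrist w5
```

```text
{'time_s': np.float64(5.4), 'eef_pos': array([ 0.501, -0.017,  0.249]), 'ft_force': array([ 1.788, -0.553, -0.603]), 'grip_width': np.float64(0.699)}
jaw yaw 100.31975995831053 tool x [ 0.006 -0.002 -1.   ]
227.51170744540912 172.47487503288608 [0.62269964 0.13697368 0.18      ]
{'time_s': np.float64(5.45), 'eef_pos': array([ 0.501, -0.023,  0.249]), 'ft_force': array([ 0.946, -5.881, -0.41 ]), 'grip_width': np.float64(0.699)}
jaw yaw 99.78611402236417 tool x [ 0.004 -0.006 -1.   ]
```

View pics/t5.png

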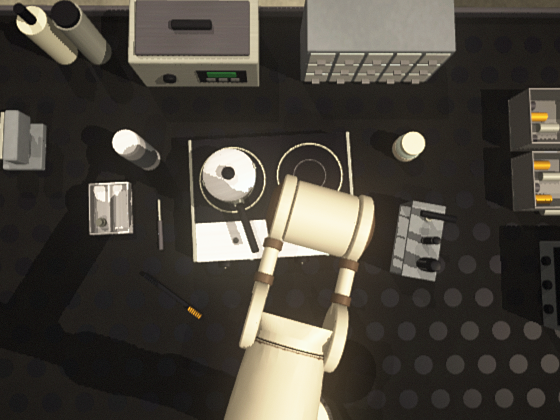

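View pics/w5.png

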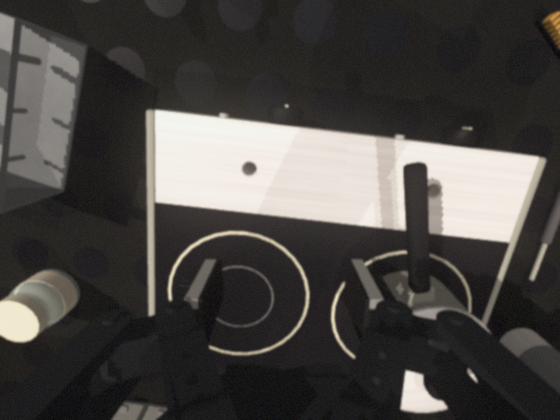

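Pan stands inside the left ring, and its handle is free. Next I'll go to the rack and take wrist views.

Call:
arm_command:
  moves:
    - [[40, -280, 10, -20], [40, -280, 10, -20], [40, -280, 10, -20], [40, -280, 10, -20], [40, -280, 10, -20]]
  grip: 0.7

```text
time_s: 6.0
eef_pos: [0.5353, -0.2638, 0.2538]
orientation: [-1.084, 1.283, 1.087]
ft_force: [-0.0, 0.3, -0.2]
grip_width: 0.701
```

Call:
arm_command:
  moves:
    - [[5, -40, 0, 0], [5, -40, 0, 0], [5, -40, 0, 0]]

```text
time_s: 6.3
eef_pos: [0.5401, -0.3025, 0.2533]
orientation: [-1.082, 1.284, 1.086]
ft_force: [0.2, 0.9, 0.2]
grip_width: 0.698
```

```bash
python3 look.py wrist w6
```

```text
{'time_s': np.float64(6.3), 'eef_pos': array([ 0.54 , -0.302,  0.253]), 'ft_force': array([0.221, 0.883, 0.219]), 'grip_width': np.float64(0.698)}
jaw yaw 80.3598528598987 tool x [-0.001  0.002 -1.   ]
```

View pics/w6.png

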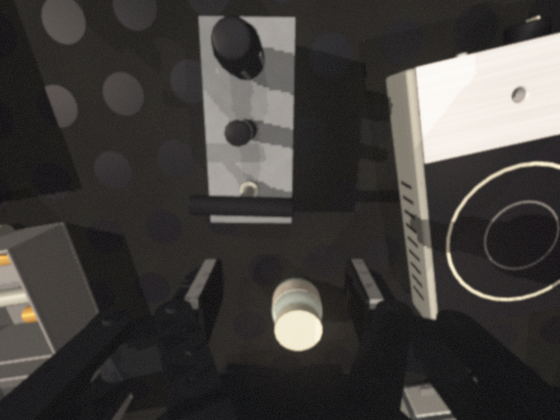

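```bash
python3 - <<'E'
from h import *
c=np.load('pics/w6.npy',allow_pickle=True).item();P=cloud(c);g=cv2.cvtColor(c['color'],cv2.COLOR_RGB2GRAY)
cv2.imwrite('pics/w6z.png',cv2.resize(c['color'][0:230,190:310,::-1],None,fx=2.6,fy=2.6,interpolation=cv2.INTER_CUBIC))
s=P[100:165,215:275].reshape(-1,3)
for a,b in [(.11,.14),(.14,.165),(.165,.178),(.178,.186)]:
    q=s[(s[:,2]>a)&(s[:,2]<b)];print(a,b,len(q),q.mean(0) if len(q) else '',(q.min(0),q.max(0)) if len(q) else '')
k=(P[...,2]>.095)&(P[...,2]<.105);Q=P[k];Q=Q[(Q[:,0]>.36)&(Q[:,0]<.6)&(Q[:,1]<-.25)&(Q[:,1]>-.4)];print('plate',cv2.minAreaRect(Q[:,:2].astype(np.float32)*1000),np.median(Q[:,2]))
cx,cy=518,95;rw=10;p=g[cy-rw:cy+rw+1,cx-rw:cx+rw+1].astype(float);w=np.clip(180-p,0,None);vv,uu=np.mgrid[cy-rw:cy+rw+1,cx-rw:cx+rw+1];u0,v0=(uu*w).sum()/w.sum(),(vv*w).sum()/w.sum();print('holeR',u0,v0,onz(c,u0,v0,.075))
E
```

```text
0.11 0.14 74 [ 0.47134512 -0.31548415  0.1244899 ] (array([ 0.46320691, -0.32290904,  0.11349491]), array([ 0.48090121, -0.31311619,  0.13928656]))
0.14 0.165 52 [ 0.47069507 -0.31489514  0.1506669 ] (array([ 0.46438113, -0.31939489,  0.14042307]), array([ 0.47827206, -0.31351414,  0.16167666]))
0.165 0.178 75 [ 0.47182655 -0.31602751  0.17250339] (array([ 0.46348068, -0.33127129,  0.16761975]), array([ 0.48177783, -0.31299305,  0.17784952]))
0.178 0.186 543 [ 0.47245842 -0.32197337  0.18102125] (array([ 0.46372324, -0.33109678,  0.17800701]), array([ 0.48115101, -0.31365799,  0.1833708 ]))
plate ((472.2149658203125, -322.51226806640625), (80.30216979980469, 180.49667358398438), 79.73783874511719) 0.10145355977896586
holeR 516.5412892914225 91.98854555141183 [ 0.48299416 -0.06444694  0.075     ]
```

View pics/w6z.png

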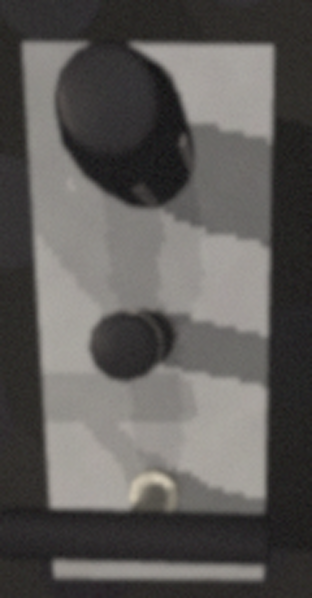

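Call:
arm_command:
  moves:
    - [[-34, -10, 0, -0.6], [-68, -20, 0, -0.6], [-68, -20, 0, -0.6], [-68, -20, 0, -0.6]]
  grip: 0.6

```text
time_s: 6.75
eef_pos: [0.4724, -0.3213, 0.2547]
orientation: [-1.078, 1.287, 1.078]
ft_force: [-0.2, 1.1, 0.3]
grip_width: 0.603
```

```bash
python3 look.py wrist w7
```

```text
{'time_s': np.float64(6.75), 'eef_pos': array([ 0.472, -0.321,  0.255]), 'ft_force': array([-0.212,  1.076,  0.262]), 'grip_width': np.float64(0.603)}
jaw yaw 79.84914399428958 tool x [ 0.001  0.    -1.   ]
```

View pics/w7.png

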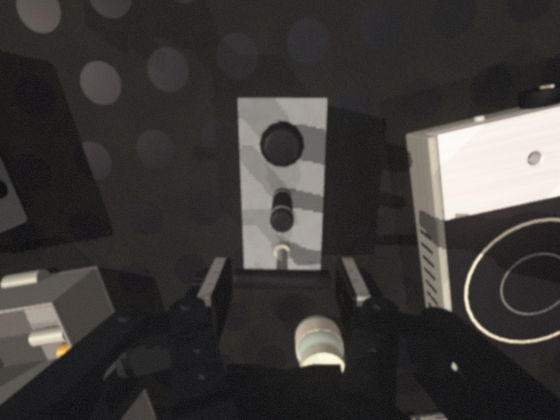

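```bash
python3 - <<'E'
from h import *
c=np.load('pics/w7.npy',allow_pickle=True).item();d=np.load('pics/w6.npy',allow_pickle=True).item();g=cv2.cvtColor(c['color'],cv2.COLOR_RGB2GRAY)
P=cloud(c);s=P[195:240,262:302].reshape(-1,3);q=s[s[:,2]>.177];print(q.mean(0),q.min(0),q.max(0))
o1,d1=ray(d,238,132);o2,d2=ray(c,282,219)
t=np.linalg.lstsq(np.c_[d1,-d2],o2-o1,rcond=None)[0];print(o1+t[0]*d1,o2+t[1]*d2)
E
```

```text
[ 0.47038442 -0.32190801  0.1843431 ] [ 0.39954805 -0.33102482  0.17703432] [ 0.4803332  -0.30769259  0.3987486 ]
[ 0.47239278 -0.32205321  0.17552427] [ 0.47236    -0.32193138  0.1755058 ]
```

Call:
arm_command:
  moves:
    - [[0, -1, -40, 0], [0, -1, -80, 0], [0, -1, -110, 0], [0, -1, -121, 0], [0, -1, -121, 0]]

```text
time_s: 7.3
eef_pos: [0.4723, -0.3222, 0.1319]
orientation: [-1.075, 1.288, 1.081]
ft_force: [-0.2, 0.1, -0.1]
grip_width: 0.6
```

Two wrist views agree on the driver at (0.472, -0.322). Gripping.

Call:
arm_command:
  moves:
    - [[0, 0, 0, 0], [0, 0, 0, 0], [0, 0, 0, 0], [0, 0, 0, 0], [0, 0, 0, 0]]
  grip: 0
  squeeze: 60

```text
time_s: 7.8
eef_pos: [0.4736, -0.3247, 0.1357]
orientation: [-1.08, 1.287, 1.073]
ft_force: [0.8, 1.5, 6.2]
grip_width: 0.195
```

Call:
arm_command:
  moves:
    - [[0, 0, 0, 0], [0, 0, 15, 0], [0, 0, 40, 0], [0, 0, 70, 0], [0, 0, 100, 0]]

```text
time_s: 8.3
eef_pos: [0.4721, -0.3235, 0.2352]
orientation: [-1.077, 1.288, 1.077]
ft_force: [0.8, -0.1, -0.7]
grip_width: 0.197
```

Call:
arm_command:
  moves:
    - [[0, 0, 15, 0], [0, 0, 20, 0], [0, 0, 20, 0]]

```text
time_s: 8.6
eef_pos: [0.4723, -0.3238, 0.2535]
orientation: [-1.077, 1.288, 1.077]
ft_force: [0.2, 0.3, -1.5]
grip_width: 0.192
```

```bash
python3 look.py side s8;python3 look.py wrist w8; python3 -c "
import cv2;i=cv2.imread('pics/s8.png');cv2.imwrite('pics/s8z.png',cv2.resize(i[150:400,220:420],None,fx=2.4,fy=2.4,interpolation=cv2.INTER_CUBIC))"
```

```text
{'time_s': np.float64(8.6), 'eef_pos': array([ 0.472, -0.324,  0.253]), 'ft_force': array([ 0.192,  0.3  , -1.531]), 'grip_width': np.float64(0.192)}
jaw yaw 79.79311926709592 tool x [ 0. -0. -1.]
{'time_s': np.float64(8.65), 'eef_pos': array([ 0.472, -0.323,  0.252]), 'ft_force': array([-0.024, -0.381, -0.168]), 'grip_width': np.float64(0.195)}
jaw yaw 79.79675932150707 tool x [-0.001  0.001 -1.   ]
```

View pics/s8z.png

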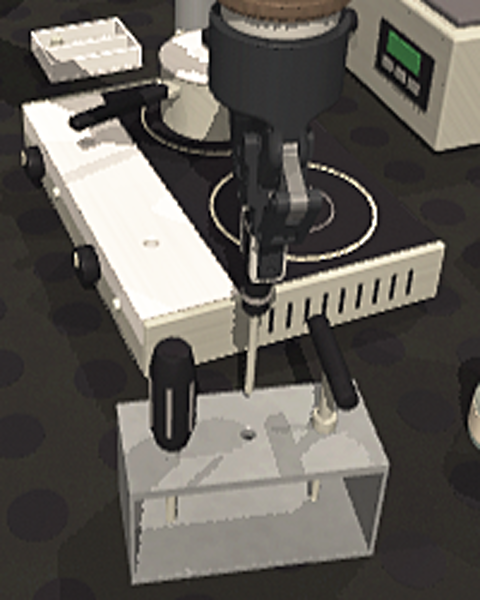

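View pics/w8.png

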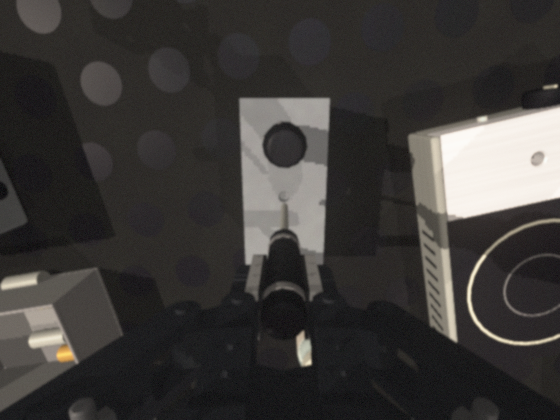

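```bash
python3 - <<'E'
from h import *
a=cv2.imread('pics/w8.png');cv2.imwrite('pics/w8z.png',cv2.resize(a[180:300,240:330],None,fx=5,fy=5,interpolation=cv2.INTER_CUBIC))
b=cv2.imread('pics/s8.png');cv2.imwrite('pics/s8y.png',cv2.resize(b[260:330,300:350],None,fx=8,fy=8,interpolation=cv2.INTER_CUBIC))
E
```

```text
(no output)
```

View pics/w8z.png

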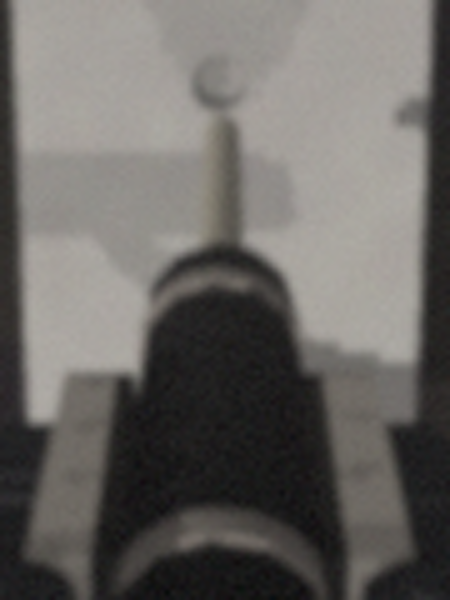

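View pics/s8y.png

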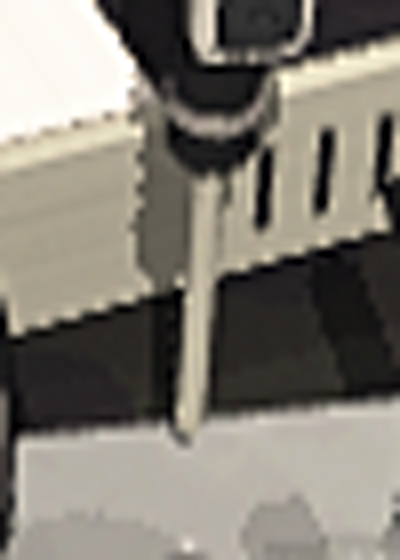

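```bash
cat > tri.py <<'E'
from h import *
def tri(c1,p1,c2,p2):
    o1,d1=ray(c1,*p1);o2,d2=ray(c2,*p2);t=np.linalg.lstsq(np.c_[d1,-d2],o2-o1,rcond=None)[0];return o1+t[0]*d1,o2+t[1]*d2
E
python3 - <<'E'
from tri import *
w=np.load('pics/w8.npy',allow_pickle=True).item();s=np.load('pics/s8.npy',allow_pickle=True).item()
for a,b in [((284.4,204.3),(323.4,313.6)),((284.3,229),(326,282.2))]: print(tri(w,a,s,b))
print(onz(w,284.4,204.3,.142),onz(w,284.3,228,.216),onz(s,323.4,313.6,.142),onz(s,326,282.2,.216))
o,d=ray(w,284,196.5);print('rackhole',onz(w,284,196.5,.1))
E
```

```text
(array([ 0.47012969, -0.32168292,  0.13900823]), array([ 0.46997644, -0.32165897,  0.13896498]))
(array([ 0.46755353, -0.32149863,  0.20720362]), array([ 0.4706743 , -0.32186016,  0.20835078]))
[ 0.46930698 -0.32154492  0.142     ] [ 0.46374346 -0.32084074  0.216     ] [ 0.46871143 -0.32427384  0.142     ] [ 0.4669815  -0.32946542  0.216     ]
rackhole [ 0.47303014 -0.32247666  0.1       ]
```

Call:
arm_command:
  moves:
    - [[2, 40, 0, 0], [5, 90, 0, 0], [8, 140, 0, 0], [11, 190, 0, 0], [13, 230, 0, 0]]

```text
time_s: 9.2
eef_pos: [0.4842, -0.0909, 0.2516]
orientation: [-1.075, 1.289, 1.08]
ft_force: [0.7, 0.1, -0.5]
grip_width: 0.194
```

Call:
arm_command:
  moves:
    - [[1, 20, -10, 0], [1, 29, -25, 0], [1, 29, -35, 0], [1, 29, -38, 0], [1, 29, -38, 0]]

```text
time_s: 9.7
eef_pos: [0.4858, -0.0653, 0.2145]
orientation: [-1.075, 1.29, 1.078]
ft_force: [0.0, 0.1, 0.1]
grip_width: 0.195
```

```bash
python3 look.py side s9;python3 look.py wrist w9; python3 - <<'E'
import cv2
for n,(r,c) in dict(s9=(200,240),w9=(150,240)).items():
    i=cv2.imread(f'pics/{n}.png')[r:r+100,c:c+100];cv2.imwrite(f'pics/{n}z.png',cv2.resize(i,None,fx=5,fy=5,interpolation=cv2.INTER_CUBIC))
E
```

```text
{'time_s': np.float64(9.7), 'eef_pos': array([ 0.486, -0.065,  0.214]), 'ft_force': array([0.002, 0.134, 0.128]), 'grip_width': np.float64(0.195)}
jaw yaw 79.74749369363938 tool x [-0.002  0.001 -1.   ]
{'time_s': np.float64(9.75), 'eef_pos': array([ 0.486, -0.066,  0.215]), 'ft_force': array([-0.107, -0.506, -0.47 ]), 'grip_width': np.float64(0.195)}
jaw yaw 79.73257405712991 tool x [-0.001  0.    -1.   ]
```

View pics/s9z.png

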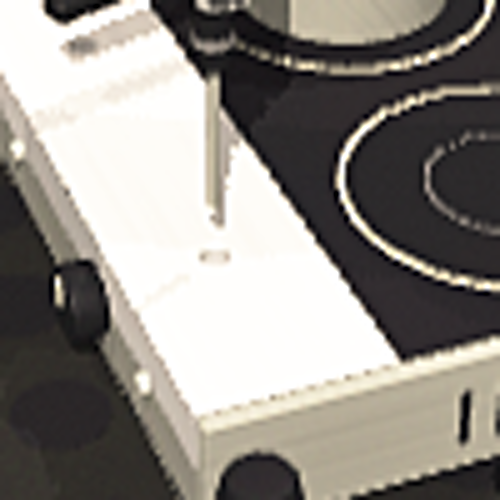

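View pics/w9z.png

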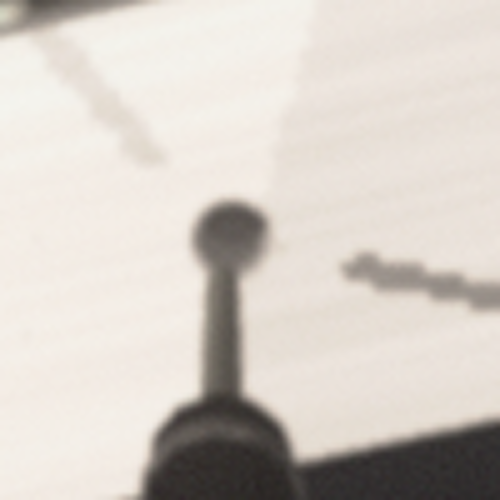

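```bash
python3 - <<'E'
from tri import *
w=np.load('pics/w9.npy',allow_pickle=True).item();s=np.load('pics/s9.npy',allow_pickle=True).item()
print('tip',tri(w,(284.8,203.5),s,(283.2,244.4)));print('hole',tri(w,(286.2,197.2),s,(283,251.2)))
print('hole plane',onz(w,286.2,197.2,.075),onz(s,283,251.2,.075))
g=cv2.cvtColor(w['color'],cv2.COLOR_RGB2GRAY);print('tip plane',onz(w,284.8,203.5,.102),onz(s,283.2,244.4,.102))
E
```

```text
tip (array([ 0.48637698, -0.06392083,  0.09304278]), array([ 0.48502729, -0.06377894,  0.09266739]))
hole (array([ 0.48609615, -0.06246587,  0.07275978]), array([ 0.48495556, -0.0623357 ,  0.07246634]))
hole plane [ 0.48552942 -0.06238158  0.075     ] [ 0.4839547  -0.06539376  0.075     ]
tip plane [ 0.48392901 -0.06350919  0.102     ] [ 0.48120759 -0.07542226  0.102     ]
```

Call:
arm_command:
  moves:
    - [[0.5, 1.5, -4, 0], [0.5, 1.5, -8, 0], [0.5, 1.5, -10, 0], [0.5, 1.5, -10, 0]]

```text
time_s: 10.2
eef_pos: [0.4866, -0.0632, 0.205]
orientation: [-1.076, 1.289, 1.078]
ft_force: [-0.5, 0.3, -0.1]
grip_width: 0.191
```

```bash
python3 look.py side s10;python3 look.py wrist w10; python3 - <<'E'
import cv2
for n,(r,c) in dict(s10=(220,260),w10=(170,260)).items():
    i=cv2.imread(f'pics/{n}.png')[r:r+50,c:c+50];cv2.imwrite(f'pics/{n}z.png',cv2.resize(i,None,fx=10,fy=10,interpolation=cv2.INTER_CUBIC))
E
```

```text
{'time_s': np.float64(10.2), 'eef_pos': array([ 0.487, -0.063,  0.205]), 'ft_force': array([-0.504,  0.304, -0.088]), 'grip_width': np.float64(0.191)}
jaw yaw 79.79986301634818 tool x [-0.001  0.    -1.   ]
{'time_s': np.float64(10.25), 'eef_pos': array([ 0.487, -0.063,  0.205]), 'ft_force': array([-0.202, -0.766, -0.556]), 'grip_width': np.float64(0.194)}
jaw yaw 79.7991870030134 tool x [-0.  0. -1.]
```

View pics/s10z.png

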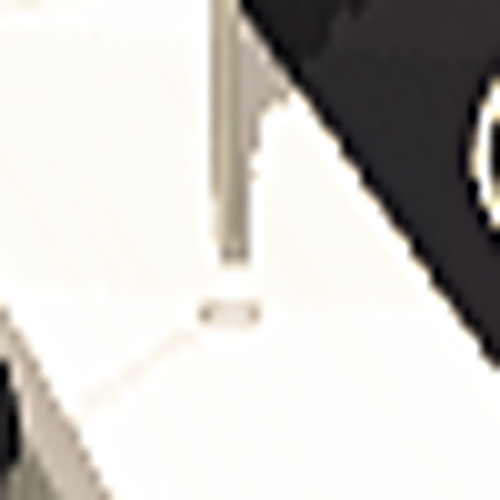

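View pics/w10z.png

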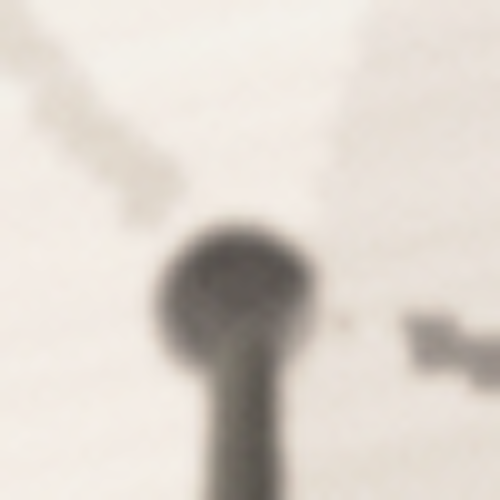

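```bash
python3 - <<'E'
from tri import *
w=np.load('pics/w10.npy',allow_pickle=True).item();s=np.load('pics/s10.npy',allow_pickle=True).item()
print('tip',tri(w,(284.7,204.3),s,(283.3,246.2)));print('hole',tri(w,(283.8,200),s,(283,251.3)))
print('hole plane',onz(w,283.8,200,.075),onz(s,283,251.3,.075))
for z in (.085,.09,.094):print('tip plane',onz(w,284.7,204.3,z),onz(s,283.3,246.2,z))
E
```

```text
tip (array([ 0.48672707, -0.06171627,  0.08607649]), array([ 0.48594634, -0.06163726,  0.08585719]))
hole (array([ 0.48632019, -0.06243705,  0.07250575]), array([ 0.48496843, -0.06229288,  0.07214596]))
hole plane [ 0.48566873 -0.06232061  0.075     ] [ 0.48384157 -0.06573596  0.075     ]
tip plane [ 0.48702439 -0.06176617  0.085     ] [ 0.48629438 -0.06057736  0.085     ]
tip plane [ 0.48564344 -0.0615344   0.09      ] [ 0.4842643  -0.06675974  0.09      ]
tip plane [ 0.48453868 -0.06134899  0.094     ] [ 0.48264023 -0.07170565  0.094     ]
```

Call:
arm_command:
  moves:
    - [[-0.3, -0.6, -4, 0], [-0.3, -0.6, -10, 0], [-0.3, -0.6, -16, 0], [-0.3, -0.6, -22, 0], [-0.3, -0.6, -25, 0]]
  squeeze: 80

```text
time_s: 10.8
eef_pos: [0.486, -0.0636, 0.1794]
orientation: [-1.076, 1.289, 1.078]
ft_force: [-1.1, -0.2, -1.0]
grip_width: 0.191
```

Call:
arm_command:
  moves:
    - [[0, 0, -2, 0], [0, 0, -4, 0], [0, 0, -6, 0], [0, 0, -8, 0], [0, 0, -8, 0]]

```text
time_s: 11.3
eef_pos: [0.4864, -0.0638, 0.1722]
orientation: [-1.077, 1.288, 1.077]
ft_force: [0.5, -0.1, 0.5]
grip_width: 0.193
```

Call:
arm_command:
  moves:
    - [[0, 0, -2, 0], [0, 0, -4, 0], [0, 0, -6, 0], [0, 0, -6, 0], [0, 0, -6, 0]]

```text
time_s: 11.8
eef_pos: [0.4867, -0.0639, 0.1668]
orientation: [-1.077, 1.288, 1.077]
ft_force: [-1.1, 0.4, 1.8]
grip_width: 0.192
```

Call:
arm_command:
  moves:
    - [[0, 0, -2, 0], [0, 0, -2, 0], [0, 0, -2, 0]]

```text
time_s: 12.1
eef_pos: [0.4867, -0.0639, 0.1647]
orientation: [-1.077, 1.288, 1.077]
ft_force: [-0.6, -0.2, 2.6]
grip_width: 0.186
```

Call:
arm_command:
  moves:
    - [[0, 0, -2, 0], [0, 0, -2, 0], [0, 0, -2, 0]]

```text
time_s: 12.4
eef_pos: [0.4867, -0.0639, 0.1627]
orientation: [-1.077, 1.288, 1.077]
ft_force: [-0.6, -0.1, 5.3]
grip_width: 0.189
```

Call:
arm_command:
  moves:
    - [[0, 0, -2, 0], [0, 0, -2, 0], [0, 0, -2, 0]]

```text
time_s: 12.7
eef_pos: [0.4871, -0.064, 0.1615]
orientation: [-1.078, 1.287, 1.076]
ft_force: [-1.0, 1.7, 8.2]
grip_width: 0.187
```

Call:
arm_command:
  moves:
    - [[0, 0, -1, 0], [0, 0, -1, 0], [0, 0, -1, 0]]

```text
time_s: 13.0
eef_pos: [0.4875, -0.0641, 0.1614]
orientation: [-1.079, 1.287, 1.075]
ft_force: [-2.4, 1.0, 13.6]
grip_width: 0.194
```

Call:
arm_command:
  moves:
    - [[0, 0, -1, 0], [0, 0, -1, 0], [0, 0, -1, 0]]

```text
time_s: 13.3
eef_pos: [0.4878, -0.0642, 0.1612]
orientation: [-1.079, 1.286, 1.075]
ft_force: [-3.3, 0.9, 16.6]
grip_width: 0.189
```

View final.

```bash
python3 look.py side s11;python3 look.py top t11;python3 look.py wrist w11; python3 knob.py t11 228 172; python3 - <<'E'
import cv2
i=cv2.imread('pics/s11.png')[130:390,210:430];cv2.imwrite('pics/s11z.png',cv2.resize(i,None,fx=2.2,fy=2.2,interpolation=cv2.INTER_CUBIC))
E
```

```text
{'time_s': np.float64(13.3), 'eef_pos': array([ 0.488, -0.064,  0.161]), 'ft_force': array([-3.343,  0.913, 16.588]), 'grip_width': np.float64(0.189)}
jaw yaw 79.80643405190868 tool x [ 0.003 -0.001 -1.   ]
{'time_s': np.float64(13.35), 'eef_pos': array([ 0.488, -0.064,  0.161]), 'ft_force': array([-3.292,  2.295, 16.427]), 'grip_width': np.float64(0.189)}
jaw yaw 79.80787147611139 tool x [ 0.003 -0.001 -1.   ]
{'time_s': np.float64(13.4), 'eef_pos': array([ 0.488, -0.064,  0.161]), 'ft_force': array([-3.275,  1.713, 15.851]), 'grip_width': np.float64(0.189)}
jaw yaw 79.80997932663999 tool x [ 0.003 -0.001 -1.   ]
227.523784901758 172.71535677352637 [0.62216504 0.1369452  0.18      ]
```

View pics/s11z.png

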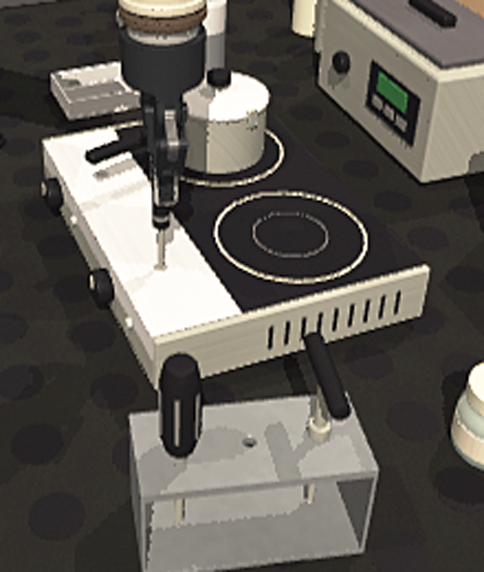

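View pics/t11.png

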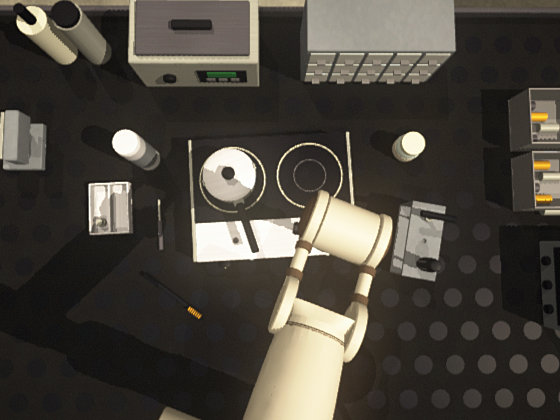

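View pics/w11.png

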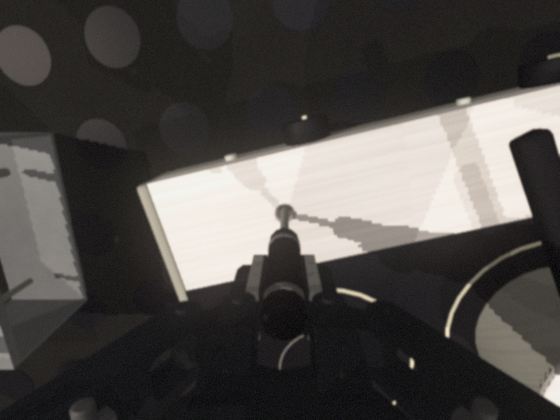

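The blade is in the hole (wrist (285,212)) and the shoulder is about 50 mm above the strip. The force holds steady at about 16 N with no further travel. The pan knob is centred over the left ring. Handing in.

```bash
python3 -c "
from station import manip
print(manip.close_job());s=manip.get_state();print(s['time_s'],s['eef_pos'],s['ft_force'])"
```

```text
the job is handed in; nothing more can be done
None
the job is handed in; nothing more can be done
```

The pan is now on the left ring, and the screwdriver is holding the right-hand reset button all the way down. I handed the job in at 13.4 s, with the screwdriver still gripped and pressing.

- **Pan:** I gripped it by the handle and slid it sideways without lifting it. The top view puts its centre about 2 mm from the ring's centre, well inside the 23 mm allowed.
- **Grasp offset:** My first grip on the handle was about 18 mm off to one side. Closing the jaws nudged and slightly turned the pan by several millimetres before the slide. It was still on the hot plate, and I corrected for it during the slide.
- **Reset button:** The resistance rose from about 2.6 N to 5–8 N over the last few millimetres. It then climbed to about 16 N with almost no further movement, which means the button met its hard stop. The blade tip's estimated height there, 51 mm above the bench, matches "fully down".
- **Tip height check:** Before the blade went in, the two camera views put the tip 3 to 9 mm lower than I worked out from where I had gripped it. The depth at the hard stop agreed with the grip-based figure.
- **Everything else:** The last pictures show the other tools and objects where they were, and I never touched the other reset.

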